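# Press a glued-up soundhole ring flat in the lever press and hold it

## Task

The freshly glued soundhole ring must stay flat: lay it centred on the round bed of the lever press, put the solid wooden caul disc centred on top of it, and let go of both. Then pull the press's grip bar over and down until the lever is level, so that its sprung foot bears on the caul, keep it level for three seconds, and finish while still holding it there. Leave the other things on the bench where they are.

Things in the scene. Friction and masses are not known exactly. Their poses are not given: they have to be found in the camera images.
- ring: soundhole ring: flat pale wooden ring, outside diameter 60 mm, hole 36 mm, 8 mm thick, 30 g, lying flat on the bench at the start. Origin: centre of its underside; z up through the hole.
- caul: caul: solid round plywood disc without a hole, diameter 60 mm, 14 mm thick, 50 g, lying flat on the bench at the start. Origin: centre of its underside; z up. Either face may be up.
- press: lever press, fixed; grey iron base 205 x 130 x 16 mm. Origin on the bench under the bed's centre; its -x points to where the grip bar comes down (roughly to the robot), +x to the hinge, z up. Hinge cheeks 97 mm high, 88 to 132 mm behind the bed's centre. Lever: two side bars 86 mm apart, a grip bar, and a cross-member with the foot. Open, it leaves 75 mm round the bed's centre clear.
- bed (a point): centre of the top face of the press's round steel bed plate, 72 mm in diameter, 24 mm above the bench; axes as the press's.
- hinge (a point): point on the lever's hinge axis (the press's y axis direction), midway between the cheeks: 110 mm behind the bed centre (press +x), 75 mm above the bench; axes as the press's.
- handle (a point): middle of the round wooden grip bar, 205 mm from the hinge axis, moving with the lever (level: 95 mm in front of the bed's centre, 75 mm high). The bar is 22 mm thick in the middle, runs along the press's y, is 86 mm long between the side bars and does not spin. Its axes turn with the lever.
- press_lever (a joint): lever angle, rad: 0 = open, 7 degrees back past upright, held by a return spring; grows as the grip bar is pulled over towards the press's -x and down; 1.70 = level, limit 1.80. Let go, it springs open. On the caul the sprung foot (1.2 N/mm) touches 0.06 rad before level and presses 11 N at level; the pull at the grip bar grows from 2 N (open) to 6 N, and to 11 N at level on the caul.
- tack_tin: bystander: round shallow tin of tacks, 65 mm in diameter, 19 mm high. Origin: centre of its underside.
- mug: bystander: white tea mug with a teal band, 81 mm wide, 94 mm high, with a handle. Origin: centre of its underside.
- glue_bottle: bystander: white glue bottle with a black cone cap, 39 mm wide, 128 mm high. Origin: centre of its underside.
- thumb_plane: bystander: small brass plane, 26 x 71 x 30 mm. Origin: centre of its underside.
- maple_offcut: bystander: flat piece of maple, 31 x 86 x 14 mm. Origin: centre of its underside.
Mind the look-alikes: they are no part of the job. Leave any purple look-alike of the caul alone.

How it is judged:
By the outcome, as a careful person would: the job done as asked, in the order asked, and still so for the second after the job is handed in, while the arm keeps its last pose, push and grip.
It also fails if it takes over 72 s, if anything falls off the work surface, if the arm or the gripper's body presses on something with over 40 N, if the wrist force passes 120 N, or if a joint passes its speed limit or range.

## Robot

A 7-joint arm with a two-finger parallel gripper is mounted at the origin on a cart in front of the work surface, level with it; the furniture and walls round the work are solid. World frame = base frame: x ahead of the robot, y to its left, z up, the work surface at z = 0. Lengths are in m, angles in degrees, forces in N, time in s.
With the tool pointing down it reaches from about 0.35 to 0.775 m from the base axis. Payload 3.1 kg.
Tool frame: the origin (TCP) lies on the centre line of the jaws, within the pads' length; the fingertips stand 17 mm ahead of it and the grasp point (between the pads) lies 2 mm behind it (robot.tip_reach is the distance from the TCP to the fingertips, in m); z points along the fingers, y is the line along which they close (so a half turn about z gives the same grasp; the last joint's range is limited). The gripper opens to 85 mm and grips with 20 to 120 N. Pads are 22 mm wide; open, the fingers measure 114 mm over their backs; the gripper's body (76 mm by 85 mm) begins 54 mm behind the grasp point. The pads swing forward as they close: fully open they stand 13 mm farther back than shut.
Start: joints at [-68.509, 17.813, 0.802, 86.603, -0.252, 75.585, -1.558], TCP at [0.223, 0.503, 0.212] pointing down, gripper open.
Joint ranges: [-154.91, 154.91], [-16.99, 109.72], [-72.82, 74.43], [7.12, 147.25], [-82.49, 262.49], [11.32, 116.49], [-174.64, 174.64]. Speed limits (degrees/s): [159.86, 159.86, 180, 180, 180, 180, 180].

## Interface

Orientations are given as [roll, pitch, yaw] about the fixed x, y, z axes, in that order (R = Rz(yaw) Ry(pitch) Rx(roll)).
In Python, from station import robot, fingers, vision, workorder, recognise gives the robot as it stands. Calls block until the motion is done:
- robot.move_to(position, orientation): joint-space move of the TCP to a pose.
- robot.line_to(position, orientation=None, velocity=0.15, f_stop=None): straight line of the TCP; orientation=None keeps the orientation; velocity is the mean speed in m/s. With f_stop (N) it stops when the force on the tool has changed by that much, and returns True; else False.
- robot.move_j(angles): joint-space move.
- fingers.gripper_to(opening, force=None): opening from 0.0 (shut) to 1.0 (fully open); force is the grip in N (None keeps the last); returns when the fingers have stopped.
- robot.pause(seconds).
- robot.inverse_kinematics(position, orientation): joint angles nearest the present ones, or None.
- vision.grab_frame(name): name is "side" or "top"; returns the picture (400x640x3 uint8, red, green, blue); there is no depth.
- vision.calibration(name): a dict with "mtx" (3x3 intrinsics, pixels), "extrinsics" (4x4, takes a point from world to camera coordinates). Camera axes: x right, y up, looking along -z (the intrinsics and any distortion apply to the point x, -y, -z); pixel columns grow to the right and rows downward; lengths in m; the calibration is good to about 2 mm. A picture is of the moment at which its call begins. calibration takes no time and is no camera call.
A pose or a line that the arm cannot do raises robot.PlanningError and nothing moves.
- workorder.close_job(): hands the job in; it is judged then, once.
Trained networks look in the newest picture that a camera, given by its name, has taken for a name from the list of things; names that differ only in an ending like _2 or _b are one class to them, and where a whole thing is asked for, a point or a joint stands for the part that bears it (a point fixed in the world has none). Each returns a list of dicts, best first, with "p" (0 to 1); they miss things now and then, are a little off and sometimes report something else, mostly with a low value. They report only what shows in the picture. A call takes as long as a camera call. They do not tell look-alikes from the thing itself.
- recognise(label, camera): "rect" ([centre column, centre row, width, height] in pixels, round what is visible of it).
Readings, each from a call of its own:
- robot.current_time_s(): time.
- robot.current_joint_positions(): joint angles.
- robot.current_dq(): joint speeds.
- robot.current_joint_torque(): joint torques, N m.
- robot.current_tool_pos(): TCP position.
- robot.current_eef_rot(): TCP orientation.
- robot.current_contact_force(): force on the tool from outside, world axes, zero at the start.
- robot.current_torque(): the same for the moment, N m.
- robot.current_finger_gap(): opening from 0.0 (shut) to 1.0 (fully open).
- robot.current_gripper_force(): force on a finger pad.
Only numpy, scipy, OpenCV 4.12 (cv2) and the standard library are available. Lean on these libraries where they do the work, as an engineer would, in place of code of your own. Each camera call takes 0.05 s, during which the arm holds its last target. There are 200 camera calls.

## Working session

There is one attempt and no reset: what is moved stays moved. The work goes in short steps, each a Python script; the robot and the scene stay as the last script left them, time stands still between calls to the robot, and variables do not carry over. Pictures are saved under pics/ and viewed, at most 10 in all, crops included, and the job is handed in when it is done.

```bash
ls; mkdir -p pics
python3 - <<'E'
from station import robot, fingers, vision, workorder, recognise
import cv2,numpy as np
for c in("top","side"):
    im=vision.grab_frame(c); cv2.imwrite(f"pics/{c}0.png",im[:,:,::-1])
    k=vision.calibration(c); print(c,{a:np.round(np.array(b),4).tolist() for a,b in k.items()})
    for n in("ring","caul","press","handle","tack_tin","mug","glue_bottle","thumb_plane","maple_offcut"):
        print(n,[(np.round(d["rect"],1).tolist(),round(d["p"],2)) for d in recognise(n,c)])
print(robot.current_time_s(), robot.current_eef_rot())
E
```

```text
pics
top {'mtx': [[493.0852, 0.0, 317.3598], [0.0, 493.0852, 196.9638], [0.0, 0.0, 1.0]], 'extrinsics': [[0.0237, -0.9997, -0.0086, 0.1432], [0.9969, 0.023, 0.0755, -0.6136], [-0.0753, -0.0104, 0.9971, -1.4029], [0.0, 0.0, 0.0, 1.0]]}
ring [([242.1, 243.6, 24.8, 19.9], 0.46)]
caul [([353.6, 261.7, 18.4, 20.2], 0.86), ([389.3, 255.2, 21.0, 16.0], 0.71)]
press [([300.4, 200.2, 48.7, 90.1], 0.88)]
handle [([295.8, 174.7, 47.2, 27.5], 0.62)]
tack_tin [([429.5, 247.5, 25.3, 22.7], 0.91)]
mug [([224.8, 184.2, 39.2, 30.6], 0.92), ([301.1, 200.9, 49.8, 90.9], 0.6)]
glue_bottle [([252.2, 159.4, 17.7, 15.1], 0.66)]
thumb_plane [([203.0, 210.6, 20.6, 10.8], 0.62)]
maple_offcut [([316.8, 146.1, 27.3, 18.7], 0.72), ([300.6, 201.5, 50.0, 88.0], 0.5)]
side {'mtx': [[486.0589, 0.0, 318.1235], [0.0, 486.0589, 197.633], [0.0, 0.0, 1.0]], 'extrinsics': [[-0.8798, -0.4753, 0.0024, 0.6016], [0.292, -0.5365, 0.7918, -0.2391], [-0.3751, 0.6973, 0.6108, -1.2658], [0.0, 0.0, 0.0, 1.0]]}
ring [([319.9, 322.7, 27.3, 21.6], 0.78)]
caul [([394.8, 224.4, 20.9, 14.3], 0.48)]
press [([316.7, 225.2, 99.0, 133.6], 0.66)]
handle [([287.4, 202.6, 44.3, 87.3], 0.88)]
tack_tin [([397.4, 196.1, 21.3, 11.1], 0.81)]
mug [([250.8, 298.6, 37.8, 52.1], 0.87)]
glue_bottle [([243.2, 262.9, 16.3, 32.0], 0.81)]
thumb_plane [([262.0, 342.8, 21.3, 29.6], 0.61)]
maple_offcut [([265.9, 231.9, 28.0, 11.6], 0.57)]
1.0 [1.79995794e+02 3.55244504e-04 1.56120929e+02]
```

Run:
```python
import cv2
a=cv2.imread("pics/top0.png")[120:290,180:460]; cv2.imwrite("pics/topc.png",cv2.resize(a,None,fx=2.85,fy=2.85,interpolation=2))
a=cv2.imread("pics/side0.png")[130:370,200:440]; cv2.imwrite("pics/sidec.png",cv2.resize(a,None,fx=2.5,fy=2.5,interpolation=2))
```

```text
(no output)
```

View pics/topc.png

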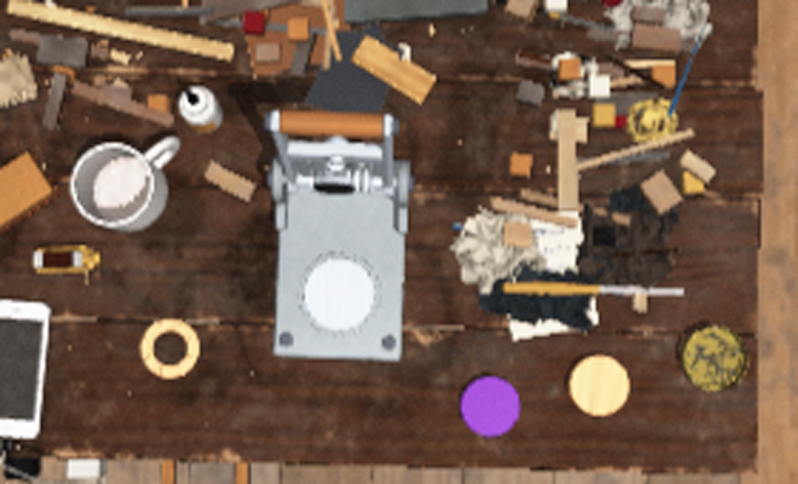

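View pics/sidec.png

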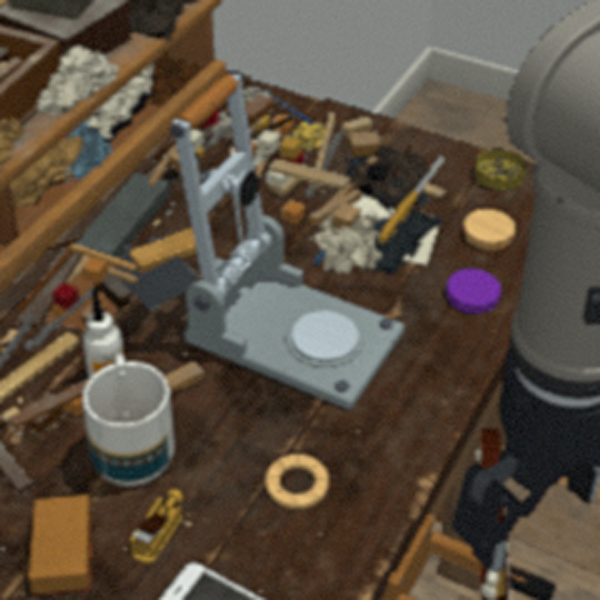

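Top view: the ring is at about (240,243), the bed at (299,222) and the open lever's bar at (297,163). Two discs could be the caul: the purple one at (352,262) is the look-alike, and the plain wooden one at (390,255) fits the description. The enlarged crop confirms this, and the side view agrees (purple at 389,246; wooden at 395,222). Next I'll measure them accurately.

```bash
cat > h.py <<'E'
import cv2,numpy as np
from station import robot, fingers, vision, workorder, recognise
def ray(c,u,v):
    k=vision.calibration(c);K=np.array(k["mtx"]);E=np.array(k["extrinsics"])
    d=np.linalg.inv(K)@[u,v,1]; d=E[:3,:3].T@(d*[1,-1,-1]); return -E[:3,:3].T@E[:3,3],d
def at_z(c,u,v,z):
    o,d=ray(c,u,v); return o+d*(z-o[2])/d[2]
def blob(im,u,v,r,f):
    """centroid of the mask f(hsv) component nearest to (u,v), holes filled"""
    x0,y0=int(u-r),int(v-r); S=8
    p=cv2.resize(im[y0:y0+2*r,x0:x0+2*r],None,fx=S,fy=S,interpolation=cv2.INTER_CUBIC)
    m=f(cv2.cvtColor(p,cv2.COLOR_RGB2HSV).astype(int)).astype(np.uint8)
    cs,_=cv2.findContours(m,cv2.RETR_EXTERNAL,cv2.CHAIN_APPROX_NONE)
    c=max(cs,key=cv2.contourArea); M=cv2.moments(c); (a,b),w,_=cv2.fitEllipse(cv2.convexHull(c))
    off=lambda q:np.array([x0,y0])+(np.array(q)+.5)/S-.5
    return off((M['m10']/M['m00'],M['m01']/M['m00'])),off((a,b)),np.array(w)/S
E
python3 - <<'E'
from h import *
t=cv2.imread("pics/top0.png")[:,:,::-1];s=cv2.imread("pics/side0.png")[:,:,::-1]
wood=lambda h:(h[...,2]>140)&(h[...,1]>50)
white=lambda h:(h[...,2]>205)&(h[...,1]<40)
np.set_printoptions(precision=4,suppress=True)
for n,c,im,u,v,r,f,z in [("ring","top",t,240,243,16,wood,.008),("caul","top",t,390,255,15,wood,.014),("bed","top",t,299,222.5,17,white,.024),
  ("ring","side",s,320,322.5,18,wood,.008),("caul","side",s,395.5,221.5,14,wood,.014),("bed","side",s,329.5,264,18,white,.024)]:
    g,e,w=blob(im,u,v,r,f); print(n,c,g,e,w,at_z(c,*g,z),at_z(c,*e,z))
# handle bar ends open, z=.278 (crop px)
for u,v in [(281,123),(388,123)]: print("bar",at_z("top",180+u/2.85,120+v/2.85,.278))
for u,v in [(274,355),(402,358)]: print("base front",at_z("top",180+u/2.85,120+v/2.85,.016))
for u,v in [(286,340),(389,342)]: print("bolt",at_z("top",180+u/2.85,120+v/2.85,.018))
print(robot.tip_reach)
E
```

```text
ring top [239.178  241.7388] [239.2757 241.5463] [21.0421 22.0326] [0.4754 0.382  0.008 ] [0.476  0.3817 0.008 ]
caul top [389.9266 254.8491] [389.9498 254.8331] [21.529  21.7773] [ 0.4482 -0.0556  0.014 ] [ 0.4483 -0.0557  0.014 ]
bed top [299.8633 225.6293] [299.271 227.842] [35.261  38.3416] [0.5261 0.2059 0.024 ] [0.5197 0.2075 0.024 ]
ring side [318.4454 321.7184] [318.4572 321.7196] [21.0146 25.0359] [0.476 0.383 0.008] [0.476 0.383 0.008]
caul side [395.3653 220.0301] [395.3921 220.0465] [13.7954 20.634 ] [ 0.4491 -0.055   0.014 ] [ 0.449  -0.0549  0.014 ]
bed side [327.4477 271.0662] [327.4342 271.071 ] [0.9315 1.8469] [0.5273 0.2379 0.024 ] [0.5274 0.238  0.024 ]
bar [0.6698 0.2494 0.278 ]
bar [0.6718 0.1597 0.278 ]
base front [0.47   0.2734 0.016 ]
base front [0.4701 0.1436 0.016 ]
bolt [0.4854 0.2615 0.018 ]
bolt [0.4859 0.1571 0.018 ]
0.017
```

Run:
```python
from h import *
t=cv2.imread("pics/top0.png")[:,:,::-1];s=cv2.imread("pics/side0.png")[:,:,::-1]
np.set_printoptions(precision=4,suppress=True)
print(at_z("top",180+339/2.85-.3,120+292/2.85-.3,.024),at_z("side",200+325/2.5-.3,130+336/2.5-.3,.024))
print(t[222,284:316].mean(1).round(),s[264,312:348].mean(1).round())
for T in (195,205,215,225):
  f=lambda h:(h[...,2]>T)
  for c,im,u,v in(("top",t,299,222),("side",s,329.5,264)):
    try:
      g,e,w=blob(im,u,v,16,f); print(T,c,g,e,w,at_z(c,*g,.024))
    except Exception as x: print(T,c,"-")
# base outline in top: grey
p=cv2.resize(t[180:260,260:340],None,fx=8,fy=8,interpolation=2);h=cv2.cvtColor(p,cv2.COLOR_RGB2HSV)
m=((h[...,2]>120)&(h[...,1]<60)).astype(np.uint8)
for rows in range(8*16,8*62,40):
    x=np.where(m[rows])[0]; v=180+rows/8-.44
    if len(x): print([at_z("top",260+q/8-.44,v,.016)[:2].round(4) for q in(x[0],x[-1])])
```

```text
[0.536  0.2097 0.024 ] [0.5339 0.2124 0.024 ]
[190. 201. 195. 246. 246. 246. 246. 245. 246. 246. 245. 244. 244. 245.
 245. 244. 245. 245. 245. 244. 244. 243. 244. 244. 245. 244. 242. 223.
 199. 201. 204. 203.] [139. 129. 128. 138. 154. 176. 192. 193. 190. 190. 189. 187. 187. 187.
 190. 186. 188. 189. 189. 188. 187. 187. 185. 187. 188. 188. 188. 188.
 190. 186. 182. 163. 146. 145. 144. 145.]
195 top -
195 side [327.5768 265.8572] [328.2867 264.4271] [15.2511 22.5776] [0.5358 0.2209 0.024 ]
205 top [299.554  224.9848] [299.1338 229.7132] [34.197  40.0438] [0.5279 0.2069 0.024 ]
205 side [327.4477 271.0662] [327.4342 271.071 ] [0.9315 1.8469] [0.5273 0.2379 0.024 ]
215 top [298.6148 223.0619] [299.0249 223.8286] [25.1825 28.3724] [0.5334 0.2097 0.024 ]
215 side -
225 top [298.5769 222.9552] [298.5949 222.9446] [24.7753 25.3293] [0.5337 0.2098 0.024 ]
225 side -
[array([0.612 , 0.2768]), array([0.6151, 0.1425])]
[array([0.5975, 0.2731]), array([0.6005, 0.1426])]
[array([0.5829, 0.2727]), array([0.5871, 0.0929])]
[array([0.5684, 0.273 ]), array([0.5714, 0.1448])]
[array([0.5538, 0.2732]), array([0.5568, 0.1445])]
[array([0.5393, 0.2743]), array([0.5423, 0.1463])]
[array([0.5248, 0.2738]), array([0.5278, 0.1456])]
[array([0.5104, 0.2738]), array([0.5134, 0.1464])]
[array([0.4959, 0.2741]), array([0.499 , 0.1453])]
[array([0.4815, 0.2747]), array([0.4845, 0.1457])]
```

Run:
```python
from h import *
np.set_printoptions(precision=4,suppress=True)
s=cv2.imread("pics/side0.png")[:,:,::-1]
for T in(165,175):
  g,e,w=blob(s,329.5,264,18,lambda h:h[...,2]>T+8); print(g,e,w,at_z("side",*e,.024))
P=[.4757,.3823]
for y in(0,180,90,-90):
  q=robot.inverse_kinematics([*P,.15],[180,0,y]); print(y,np.round(q,1) if q is not None else q)
  for p in([.5337,.21,.2],[.4487,-.0554,.15]): 
    q=robot.inverse_kinematics(p,[180,0,y]); print("   ",np.round(q,1) if q is not None else q)
H=[.5337+.110,.2070]
for th in (0,.6,1.2,1.7):
  a=np.radians(97)-th   # lever elevation: 1.70 -> level toward -x
  b=np.radians(90-7)+th
  p=[H[0]+.205*np.cos(b),H[1]+0,.075+.205*np.sin(b)]
  for tilt in(30,45):
   for o in([180,-tilt,0],[180,-tilt,0]):
    pass
   # tool z=(sin t,0,-cos t), closing dir in xz plane, x_tool=+-y
   from scipy.spatial.transform import Rotation as R
   t=np.radians(tilt); z=np.array([np.sin(t),0,-np.cos(t)])
   for x in([0,1.,0],[0,-1.,0]):
     M=np.c_[x,np.cross(z,x),z]; o=R.from_matrix(M).as_euler("xyz",degrees=True)
     q=robot.inverse_kinematics(p,o); print(th,tilt,np.round(p,3),o.round(1),np.round(q,0) if q is not None else q)
```

```text
[329.6238 263.3868] [329.6095 263.3826] [18.7243 26.2084] [0.5353 0.2101 0.024 ]
[329.5839 263.4538] [329.5919 263.4333] [18.1908 25.3788] [0.5352 0.2103 0.024 ]
0 [ -62.2   29.5   32.9   83.1  -16.3   72.2 -117.6]
    [ -48.3   23.3   35.6   85.   -13.8   76.1 -101.6]
    [-37.6  11.7  49.3 108.   -9.8  64.6 -74.6]
180 [-43.6  27.    4.7  82.2  -2.3  70.8  51.4]
    [-32.7  21.1  13.2  84.3  -4.9  75.1  70.9]
    [-31.7  10.7  42.1 107.9  -7.9  64.4 103.3]
90 [-52.6  27.6  18.2  82.7  -8.8  71.1 -33.6]
    [-41.2  21.9  25.1  84.7  -9.4  75.5 -15.3]
    [-34.2  11.   45.1 108.   -8.7  64.5  14.1]
-90 [-33.5  27.5 -10.2  81.8   5.   71.1 135.8]
    [-23.3  21.    0.2  83.9  -0.1  75.1 156.9]
    [ -49.    15.6   64.9  108.3  -15.5   65.7 -158.5]
0 30 [0.669 0.207 0.278] [150.   0.  90.] [-47.  14.  28.  91.   6.  49. -25.]
0 30 [0.669 0.207 0.278] [-150.    0.  -90.] [-26.  14.   0.  90.  16.  50. 147.]
0 45 [0.669 0.207 0.278] [135.   0.  90.] [-51.   8.  24. 107.  35.  30. -54.]
0 45 [0.669 0.207 0.278] [-135.    0.  -90.] [-34.   8.   5. 106.  40.  32. 122.]
0.6 30 [0.549 0.207 0.
[... 281 characters left out ...]
   6. 121.  51.  36. 105.]
1.2 30 [0.463 0.207 0.172] [150.   0.  90.] [-51.  -2.  10. 124.  32.  39. -62.]
1.2 30 [0.463 0.207 0.172] [-150.    0.  -90.] [-44.  -2.   4. 123.  31.  39. 119.]
1.2 45 [0.463 0.207 0.172] [135.   0.  90.] [ -37.   -3.  -13.  135.   67.   35. -103.]
1.2 45 [0.463 0.207 0.172] [-135.    0.  -90.] [-53.  -4.   3. 136.  67.  37.  77.]
1.7 30 [0.439 0.207 0.074] [150.   0.  90.] [-52.   5.  10. 134.  48.  26. -83.]
1.7 30 [0.439 0.207 0.074] [-150.    0.  -90.] [-45.   6.   2. 133.  49.  27.  95.]
1.7 45 [0.439 0.207 0.074] [135.   0.  90.] [ -42.   10.  -14.  143.   94.   38. -139.]
1.7 45 [0.439 0.207 0.074] [-135.    0.  -90.] [-58.   9.   3. 144.  94.  35.  40.]
```

```bash
cat >> h.py <<'E'
D=[180,0,90]
def pick(x,y):
    robot.move_to([x,y,.08],D)
    fingers.gripper_to(.85,40)
    robot.line_to([x,y,.035],D,velocity=.1)
    hit=robot.line_to([x,y,-.004],D,velocity=.03,f_stop=3)
    z=robot.current_tool_pos()[2]; print("contact",hit,z,robot.current_contact_force())
    return z
E
python3 - <<'E'
from h import *
x,y=.4757,.3825
z=pick(x,y)
robot.line_to([x,y,z+.0035],D,velocity=.05)
fingers.gripper_to(0,30)
print(robot.current_finger_gap(),robot.current_gripper_force(),robot.current_tool_pos(),robot.current_time_s())
robot.line_to([x,y,.06],D,velocity=.1)
im=vision.grab_frame("side"); cv2.imwrite("pics/s1.png",cv2.resize(im[200:370,230:430,::-1],None,fx=3,fy=3))
print(robot.current_finger_gap(),robot.current_contact_force(),robot.current_time_s())
E
```

```text
contact False -0.003728126501280807 [ 0.1709932  -0.08549535  0.15169443]
-7.012529463540171e-05 0.0 [ 4.75679288e-01  3.82525884e-01 -2.57887352e-04] 5.4583
0.0023703358997912466 [0.0584593  0.32033904 0.02364638] 6.2583
```

View pics/s1.png

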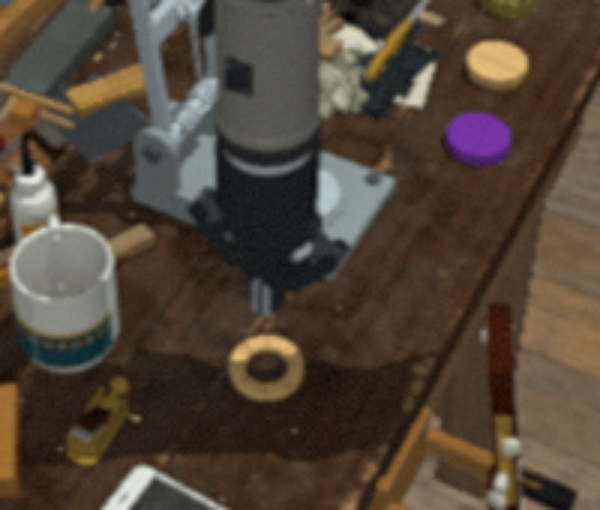

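The side view shows the gripper shut and empty, with its tip at about (317,304). The ring hasn't moved, at (318,322), so the fingers closed above it even though TCP z read about 0. I'll work out the real tip height.

Run:
```python
from h import *
def proj(c,p):
    k=vision.calibration(c);E=np.array(k["extrinsics"]);q=E[:3,:3]@p+E[:3,3]; q=np.array(k["mtx"])@(q*[1,-1,-1]); return (q[:2]/q[2]).round(1)
for z in (0,.02,.043,.06,.08,.1): print(z,proj("side",np.array([.4757,.3825,z])))
print(robot.current_tool_pos(),robot.current_eef_rot(),robot.tip_reach)
fingers.gripper_to(1.0); im=vision.grab_frame("side"); im2=vision.grab_frame("top")
a=cv2.resize(im[220:360,250:380,::-1],None,fx=4,fy=4,interpolation=2)
b=cv2.resize(im2[170:310,180:310,::-1],None,fx=4,fy=4,interpolation=2)[:560]
cv2.imwrite("pics/s2.png",cv2.resize(np.hstack([a,b]),None,fx=.76,fy=.76))
```

```text
0 [318.7 323.7]
0.02 [318.7 318.4]
0.043 [318.7 312.2]
0.06 [318.7 307.5]
0.08 [318.8 301.9]
0.1 [318.8 296.2]
[0.4749727  0.38203558 0.05912107] [-1.79912959e+02  6.60291193e-02  8.99997012e+01] 0.017
```

View pics/s2.png

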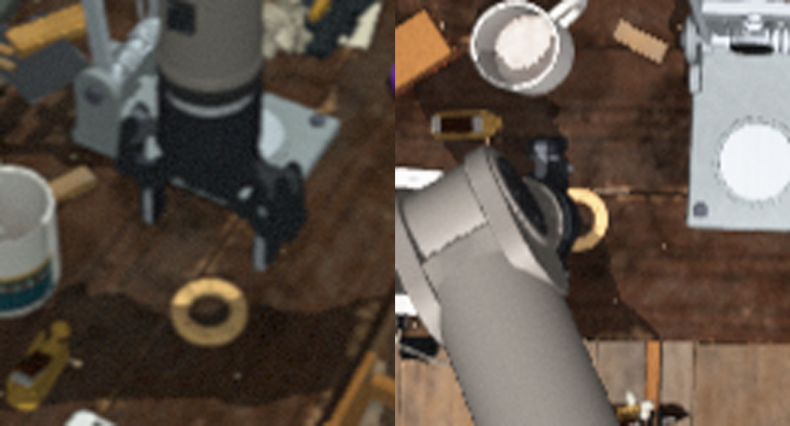

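The camera puts the fingertips about 30 mm higher than the reported TCP implies, while column and x/y agree to about 1 px. I'll trust touch: a guarded descent further down, with a look at the contact point.

Run:
```python
from h import *
x,y=.4757,.3825
fingers.gripper_to(.9,40)
robot.line_to([x,y,0.005],D,velocity=.08)
print(robot.current_tool_pos(),robot.current_contact_force())
hit=robot.line_to([x,y,-.045],D,velocity=.03,f_stop=3)
z=robot.current_tool_pos()[2]; print("contact",hit,robot.current_tool_pos(),robot.current_contact_force(),robot.current_time_s())
im=vision.grab_frame("side"); im2=vision.grab_frame("top")
a=cv2.resize(im[240:360,260:380,::-1],None,fx=3.3,fy=3.3,interpolation=2)
b=cv2.resize(im2[190:310,180:300,::-1],None,fx=3.3,fy=3.3,interpolation=2)
cv2.imwrite("pics/s3.png",np.hstack([a,b]))
```

```text
[0.47612094 0.38274826 0.00528394] [-0.51300781  0.041023    0.36965028]
contact True [ 0.47563193  0.38234853 -0.02829155] [-0.50847194 -0.72763841  5.16770264] 9.3083
```

View pics/s3.png

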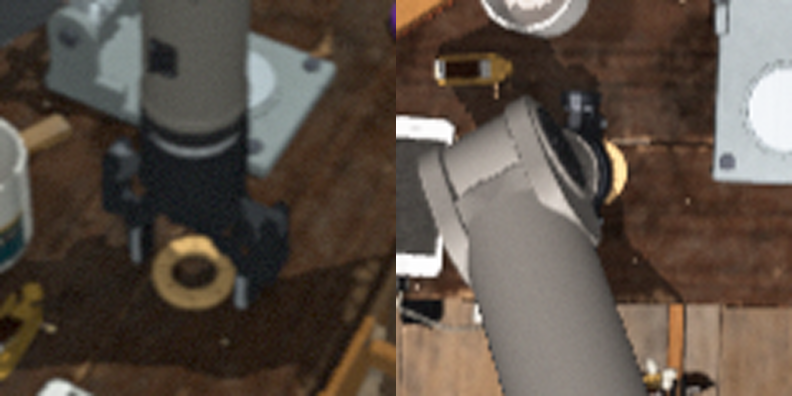

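Both fingertips are on the bench either side of the ring (side crop (137,262) and (242,305), ring centre (193,272)). So z reads about 35 mm low, and I'll work from touched heights instead.

Run:
```python
from h import *
x,y=.4757,.3825; zc=-.0283
robot.line_to([x,y,zc+.0048],D,velocity=.05)
fingers.gripper_to(0.3,30)
print(robot.current_finger_gap(),robot.current_gripper_force(),robot.current_contact_force())
robot.line_to([x,y,.06],D,velocity=.12)
print(robot.current_finger_gap(),robot.current_gripper_force(),robot.current_contact_force(),robot.current_time_s())
im=vision.grab_frame("side"); cv2.imwrite("pics/s4full.png",im[:,:,::-1])
cv2.imwrite("pics/s4.png",cv2.resize(im[240:360,260:380,::-1],None,fx=4,fy=4,interpolation=2))
```

```text
0.6884493102188818 34.58409637954901 [-3.29839754 -1.52603498  5.89989595]
0.6874403896893744 32.2054646210745 [-0.39151455 -0.13920418 -1.2808255 ] 10.8333
```

View pics/s4.png

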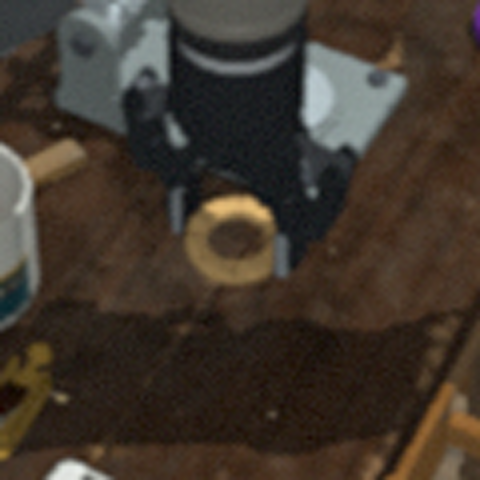

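The ring is held level, at side crop (232,240), which is px (317.5,299.5). The projection for x/y plus the 83 mm lift gives (318.8,298.6), so x/y agree. Next: move over the bed, check, place.

```bash
cat >> h.py <<'E'
B=np.array([.5345,.2100])
def proj(c,p):
    k=vision.calibration(c);E=np.array(k["extrinsics"]);q=E[:3,:3]@np.array(p)+E[:3,3]; q=np.array(k["mtx"])@(q*[1,-1,-1]); return (q[:2]/q[2]).round(1)
E
python3 - <<'E'
from h import *
robot.line_to([*B,.06],D,velocity=.2)
robot.line_to([*B,.02],D,velocity=.1)
print(robot.current_tool_pos(),robot.current_contact_force())
im=vision.grab_frame("side")
e=proj("side",[*B,.0515]); print("expected ring top centre",e)
hit=robot.line_to([*B,-.006],D,velocity=.02,f_stop=4)
print(hit,robot.current_tool_pos(),robot.current_contact_force(),robot.current_time_s())
im2=vision.grab_frame("side")
print("expected on bed",proj("side",[*B,.032]))
c=lambda i:cv2.resize(i[200:300,270:390,::-1],None,fx=3.3,fy=3.3,interpolation=2)
cv2.imwrite("pics/s5.png",np.hstack([c(im),c(im2)]))
E
```

```text
[0.53435701 0.21053088 0.01987648] [0.219862   0.16615975 0.15530647]
expected ring top centre [330.1 256.1]
True [5.34377211e-01 2.09956361e-01 2.39590437e-04] [-0.99426146 -0.28084599  3.54028   ] 13.475
expected on bed [329.9 261.3]
```

View pics/s5.png

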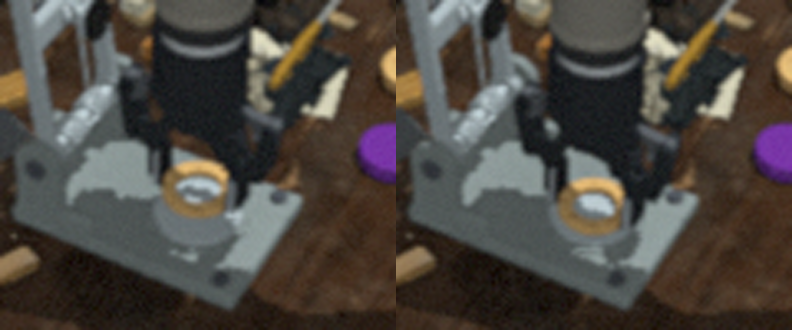

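The ring touched the bed at the predicted height, centred at px (329.1,262.4) against an expected (329.9,261.3). I'll release it, move to the caul and re-measure the ring on the way.

Run:
```python
from h import *
np.set_printoptions(precision=4,suppress=True)
fingers.gripper_to(.9)
robot.line_to([*B,.07],D,velocity=.12)
x,y=.4487,-.0554
robot.move_to([x,y,.05],D)
wood=lambda h:(h[...,2]>140)&(h[...,1]>50)
t=vision.grab_frame("top");s=vision.grab_frame("side")
cv2.imwrite("pics/t6.png",t[:,:,::-1]);cv2.imwrite("pics/s6.png",s[:,:,::-1])
for c,im,u,v in(("top",t,*proj("top",[*B,.032])),("side",s,*proj("side",[*B,.032]))):
    g,e,w=blob(im,u,v,15,wood); print(c,g,e,w,at_z(c,*g,.032),at_z(c,*e,.032))
robot.line_to([x,y,-.01],D,velocity=.1)
hit=robot.line_to([x,y,-.04],D,velocity=.03,f_stop=3)
z=robot.current_tool_pos()[2]; print(hit,z,robot.current_contact_force())
if hit and abs(z+.0283)<.003:
    robot.line_to([x,y,z+.0065],D,velocity=.05); fingers.gripper_to(.3,30)
    print(robot.current_tool_pos(),robot.current_finger_gap(),robot.current_contact_force())
    robot.line_to([x,y,.06],D,velocity=.12)
    print(robot.current_finger_gap(),robot.current_gripper_force(),robot.current_time_s())
```

```text
top [298.3835 222.5927] [298.3379 222.5858] [20.2887 20.5141] [0.5345 0.21   0.032 ] [0.5346 0.2102 0.032 ]
side [329.7645 261.7928] [329.7305 261.8326] [17.3732 22.3512] [0.5341 0.2117 0.032 ] [0.5341 0.2119 0.032 ]
True -0.028331432820991355 [-1.2698  0.0547  7.1137]
[ 0.4485 -0.0554 -0.0217] 0.6910813988945409 [-1.6912  0.0296  5.2708]
0.6889362251233331 32.3090797662735 18.6
```

Run:
```python
from h import *
np.set_printoptions(precision=4,suppress=True)
robot.move_to([*B,.065],D)
robot.line_to([*B,.02],D,velocity=.08)
hit=robot.line_to([*B,.004],D,velocity=.02,f_stop=3)
print(hit,robot.current_tool_pos(),robot.current_contact_force())
fingers.gripper_to(.9)
robot.line_to([*B,.08],D,velocity=.12)
robot.move_to([.43,.10,.12],D)
wood=lambda h:(h[...,2]>140)&(h[...,1]>50)
t=vision.grab_frame("top");s=vision.grab_frame("side")
for c,im,u,v in(("top",t,*proj("top",[*B,.046])),("side",s,*proj("side",[*B,.04]))):
    g,e,w=blob(im,u,v,15,wood); print(c,g,e,w,at_z(c,*g,.046),at_z(c,*e,.046))
print(robot.current_time_s())
a=cv2.resize(s[150:300,250:370,::-1],None,fx=3.3,fy=3.3,interpolation=2);b=cv2.resize(t[140:290,240:360,::-1],None,fx=3.3,fy=3.3,interpolation=2)
cv2.imwrite("pics/s7.png",np.hstack([a,b]))
```

```text
True [0.5345 0.2101 0.0096] [-0.279  -1.0566  3.8914]
top [298.2704 222.5947] [298.271  222.6277] [21.1161 21.1831] [0.5342 0.2097 0.046 ] [0.5341 0.2097 0.046 ]Traceback (most recent call last):
  File "<stdin>", line 13, in <module>
  File "h.py", line 14, in blob
    c=max(cs,key=cv2.contourArea); M=cv2.moments(c); (a,b),w,_=cv2.fitEllipse(cv2.convexHull(c))
ValueError: max() iterable argument is empty
```

From above the caul is centred on the bed at (0.5342, 0.2097); the arm hides it from the side camera. Next is the lever. Before approaching I'll find out whether the 35 mm offset runs along the tool axis or along world z.

```bash
cat >> h.py <<'E'
from scipy.spatial.transform import Rotation as R
YAW=np.radians(-1.3)
def bar(th):
    b=np.radians(83)+th; l=.110+.205*np.cos(b)
    return np.array([B[0]+l*np.cos(YAW),B[1]+l*np.sin(YAW),.075+.205*np.sin(b)])
def tool(tilt):
    t=np.radians(tilt); z=R.from_euler("z",YAW).apply([np.sin(t),0,-np.cos(t)]); x=R.from_euler("z",YAW).apply([0,1.,0])
    return z,R.from_matrix(np.c_[x,np.cross(z,x),z]).as_euler("xyz",degrees=True)
E
python3 - <<'E'
from h import *
a,o=tool(30); fingers.gripper_to(1.0)
p=bar(0)-a*.09-np.array([0,0,.035])
print(bar(0),a,o,p)
robot.line_to([.43,.10,.30],D,velocity=.2)
robot.move_to(p,o)
r=np.array(robot.current_tool_pos()); print(r,robot.current_eef_rot(),robot.current_time_s())
for n,tr in(("A",r-.035*a),("B",r+[0,0,.035])):
    y=np.cross(a,R.from_euler("z",YAW).apply([0,1.,0]))
    print(n,[proj(c,tr+.004*a+s*.0425*y) for c in("side","top") for s in(1,-1)])
print("bar",proj("side",bar(0)),proj("top",bar(0)))
t=vision.grab_frame("top");s=vision.grab_frame("side")
cv2.imwrite("pics/t8f.png",t[:,:,::-1]);cv2.imwrite("pics/s8f.png",s[:,:,::-1])
A=cv2.resize(s[110:290,240:380,::-1],None,fx=2.8,fy=2.8,interpolation=2);Bb=cv2.resize(t[110:290,230:370,::-1],None,fx=2.8,fy=2.8,interpolation=2)
cv2.imwrite("pics/s8.png",np.hstack([A,Bb]))
E
```

```text
[0.66944847 0.20693759 0.27847196] [ 0.4998713  -0.01134367 -0.8660254 ] [150.    0.   88.7] [0.62446005 0.20795852 0.32141425]
[0.62386412 0.2063241  0.32025887] [1.50151633e+02 1.15824327e-01 8.86008810e+01] 24.95
A [array([291.3, 142. ]), array([318.5, 165.8]), array([294.4, 168.8]), array([293.9, 203.3])]
B [array([284.9, 138.3]), array([312. , 162.1]), array([294.7, 160.6]), array([294.1, 195.5])]
bar [283.7 171. ] [296.3 163.7]
```

View pics/s8.png

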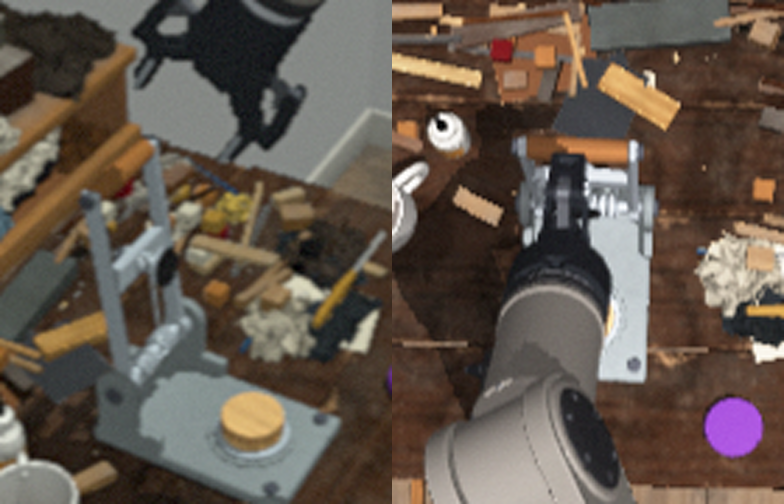

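The tips appear at side px (290,140) and (319,166). The tool-axis hypothesis A predicts (291,142) and (318.5,166), so the offset runs along the tool axis. The bar is at (284.6,171.4) as predicted, and ring plus caul sit well on the bed. Next: grip the bar and pull.

```bash
cat >> h.py <<'E'
A,O=tool(30)
def cmd(th,dr=0.,dz=0.):
    b=np.radians(83)+th; u=np.array([np.cos(b)*np.cos(YAW),np.cos(b)*np.sin(YAW),np.sin(b)])
    return bar(th)+.004*A+.035*A+dr*u+np.array([0,0,dz]),u
E
python3 - <<'E'
from h import *
np.set_printoptions(precision=4,suppress=True)
for th in np.linspace(0,1.78,8):
    if robot.inverse_kinematics(cmd(th)[0],O) is None: print("noik",th)
hit=robot.line_to(cmd(0)[0],O,velocity=.12,f_stop=8)
print(hit,robot.current_tool_pos(),cmd(0)[0],robot.current_contact_force())
if not hit:
    fingers.gripper_to(0,60)
    print(robot.current_finger_gap(),robot.current_contact_force())
    dr=0
    for th in np.arange(.15,1.51,.15):
        p,u=cmd(th,dr); robot.line_to(p,O,velocity=.12)
        F=np.array(robot.current_contact_force()); fr=F@u; ft=F@np.cross(u,[0,1,0])
        print(round(th,2),F.round(1),"rad",fr.round(1),"tan",ft.round(1),"gap",round(robot.current_finger_gap(),3),"dr",round(dr,4))
        dr+=np.clip(.0002*fr,-.002,.002)
        if np.linalg.norm(F)>35: print("stop");break
    print("dr",dr,robot.current_time_s())
s=vision.grab_frame("side"); t=vision.grab_frame("top"); print("bar",th,proj("side",bar(th)),proj("top",bar(th)))
cv2.imwrite("pics/s9.png",cv2.resize(s[110:310,240:440,::-1],None,fx=3,fy=3,interpolation=2))
cv2.imwrite("pics/t9f.png",t[:,:,::-1])
E
```

```text
False [0.6892 0.2069 0.2457] [0.6889 0.2065 0.2447] [0.6532 0.3394 0.1086]
0.23521993855657225 [2.2147 1.2196 0.8204]
0.15 [ 5.3 -1.   2.8] rad 2.6 tan -5.4 gap 0.233 dr 0
0.3 [ 4.  -1.   6.2] rad 5.4 tan -5.0 gap 0.235 dr 0.0005
0.45 [ 3.8 -2.2  9.4] rad 7.6 tan -6.6 gap 0.234 dr 0.0016
0.6 [ 0.2 -2.9 11.8] rad 10.4 tan -5.6 gap 0.233 dr 0.0031
0.75 [ 0.3 -1.4  9.8] rad 7.7 tan -6.0 gap 0.235 dr 0.0051
0.9 [-0.9 -4.1  8.5] rad 6.6 tan -5.3 gap 0.231 dr 0.0067
1.05 [ 5.3 -1.5  3.9] rad -1.9 tan -6.3 gap 0.234 dr 0.008
1.2 [ 2.5 -2.4  6.3] rad 0.8 tan -6.8 gap 0.231 dr 0.0076
1.35 [ 4.  -2.3  6.2] rad -1.7 tan -7.1 gap 0.235 dr 0.0078
1.5 [ 3.4 -2.5  8.1] rad -1.9 tan -8.6 gap 0.231 dr 0.0074
dr 0.007061508932366975 30.7667
bar 1.4999999999999998 [362.6 250.9] [295.3 255.8]
```

View pics/s9.png

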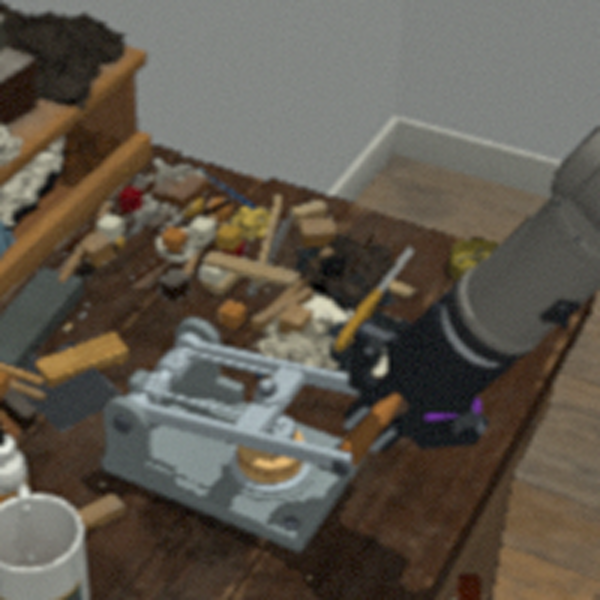

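The lever is coming down cleanly and forces are small. The near side bar runs from its pivot at crop (122,418) to its end bolt at (343,460). I'll continue to the foot and measure the lever angle from that line.

Run:
```python
from h import *
np.set_printoptions(precision=4,suppress=True)
n=np.array([-np.sin(YAW),np.cos(YAW),0])
hz=np.array([B[0]+.11*np.cos(YAW),B[1]+.11*np.sin(YAW),.075])
for w in(.043,.05): print(w,"hinge",proj("side",hz+w*n),[(th,proj("side",bar(th)+w*n)) for th in(1.4,1.45,1.5,1.55,1.6,1.65,1.7,1.75)])
print("seen", 240+122/3,110+418/3,240+343/3,110+460/3)
dr=.0070
for th in(1.56,1.60,1.63,1.66,1.68):
    p,u=cmd(th,dr); robot.line_to(p,O,velocity=.08); robot.pause(.15)
    F=np.array(robot.current_contact_force()); fr=F@u; ft=F@np.cross(u,[0,1,0])
    print(th,F.round(1),"rad",fr.round(1),"tan",ft.round(1),"dr",round(dr,4),robot.current_tool_pos())
    dr+=np.clip(.0002*fr,-.002,.002)
print("dr",dr,robot.current_time_s())
s=vision.grab_frame("side"); cv2.imwrite("pics/s10f.png",s[:,:,::-1])
cv2.imwrite("pics/s10.png",cv2.resize(s[210:310,260:400,::-1],None,fx=5.6,fy=5.6,interpolation=2))
```

```text
0.043 hinge [286.  245.1] [(1.4, array([353.5, 255. ])), (1.45, array([354.3, 258.3])), (1.5, array([354.9, 261.5])), (1.55, array([355.4, 264.7])), (1.6, array([355.6, 267.8])), (1.65, array([355.7, 270.8])), (1.7, array([355.5, 273.7])), (1.75, array([355.2, 276.5]))]
0.05 hinge [284.5 246.7] [(1.4, array([352.2, 256.7])), (1.45, array([353. , 260.1])), (1.5, array([353.7, 263.3])), (1.55, array([354.1, 266.5])), (1.6, array([354.3, 269.6])), (1.65, array([354.4, 272.6])), (1.7, array([354.3, 275.5])), (1.75, array([354. , 278.4]))]
seen 280.6666666666667 249.33333333333334 354.3333333333333 263.33333333333337
1.56 [ 3.8 -1.7  7.6] rad -2.8 tan -8.1 dr 0.007 [0.4558 0.2106 0.0706]
1.6 [ 1.8 -2.2  9.2] rad -1.0 tan -9.3 dr 0.0064 [0.4553 0.2107 0.0621]
1.63 [-0.3 -2.4 11.4] rad 0.9 tan -11.3 dr 0.0062 [0.4552 0.2107 0.0561]
1.66 [-1.6 -3.2 16.1] rad 2.0 tan -16.0 dr 0.0064 [0.455  0.2107 0.0502]
1.68 [-0.4 -3.4 16.5] rad 0.5 tan -16.5 dr 0.0068 [0.4551 0.2108 0.0464]
dr 0.00693312034897888 32.9333
```

View pics/s10.png

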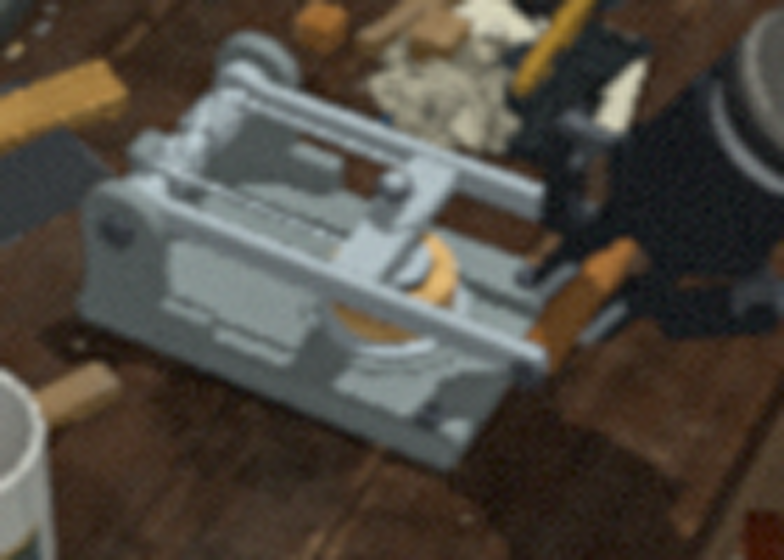

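The foot is bearing on the caul. The end bolt is at px (354.3,276.1), which is 1.71 rad (level predicts 275.5), and the pivot matches the prediction to 0.5 px. The force onset at a commanded 1.60–1.61 suggests about 1.715. I'll ease back by 0.01 rad, hold and recheck.

Run:
```python
from h import *
np.set_printoptions(precision=4,suppress=True)
p,u=cmd(1.67,.0069); robot.line_to(p,O,velocity=.03)
for i in range(3):
    robot.pause(1.3); F=np.array(robot.current_contact_force()); print(F.round(1),robot.current_tool_pos(),robot.current_finger_gap(),robot.current_time_s())
s=vision.grab_frame("side"); a=cv2.imread("pics/s10f.png")[:,:,::-1]
# sub-pixel shift of the bar end relative to the previous picture, and motion since the first frame
w=lambda i,r:np.float32(cv2.cvtColor(np.ascontiguousarray(i[r[1]:r[3],r[0]:r[2]]),cv2.COLOR_RGB2GRAY))
for n,r in(("end",(340,264,362,284)),("pivot",(272,238,292,262))): print(n,cv2.phaseCorrelate(w(a,r),w(s,r)))
```

```text
[ 2.6 -2.1 12.5] [0.4551 0.2108 0.0483] 0.2295211321578169 34.5333
[ 2.2 -2.2 14. ] [0.455  0.2107 0.0483] 0.23130658998856846 35.8333
[ 1.8 -2.5 12. ] [0.4551 0.2108 0.0483] 0.23067628905945192 37.1333
end ((0.1940567173926695, -0.27280363629122917), 1.0334154307842254)
pivot ((0.00018276627569946413, 0.10814477983033122), 0.9996246459583441)
```

Run:
```python
from h import *
robot.pause(1.0); print(workorder.close_job(), robot.current_time_s())
```

```text
the job is handed in; nothing more can be done
the job is handed in; nothing more can be done
```

The job is handed in: the ring and wooden caul lie centred on the bed, and the lever measured about 1.705 rad (level is 1.70), held for over 3.5 s with the gripper still holding the grip bar; the purple look-alike and the other things were not touched.

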